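Close up the loaded dish warmer

TASK

The dishes are in the warmer: put its lid on, with the lower edge tucked fully home under the lip at the low end of the sloping mouth and the lid lying flat on its seat, swing the clamp lever over and all the way down onto the lid, and last press the red warm key right down so that the grey standby key pops up. Let go of everything, and leave the salt shaker and the honey jar standing where they are.

Things in the scene. Friction and masses are not known exactly. Their poses are not given: they have to be found in the camera images.
- seat: sloping dark-steel seat round the mouth of the steel dish warmer (tub 203 x 196 mm). Origin, 130 mm above the work surface: where the centre of the lid's underside lies when home. x runs up the slope (25 degrees, away from the robot), z normal to it (up and towards the robot), y level to the left. The lid rests on plane z = 0: a frame with an open middle, x -95 to +133 mm
- lip_edge (a point): middle of the edge of the lip at the low end, at seat x = -63, y = 0, z = +13 mm (its underside); the lip overhangs the seat by 12 mm, 196 mm wide; a flare turns up from it to x = -55, z = 22 mm. Below it the stop for the lid's lower edge is the face x = -75 mm. So the lid goes in by sliding down the slope on the seat; it stays when let go. Axes are the seat's
- rail_left (a point): top of the left side rail; a like rail is on the right. Rails stand at seat y = +-86.5 mm (5.5 mm clear of the lid each side), 12 mm high, from x = -80 to +80 mm, and flare outward on top to z = 16 mm. Axes are the seat's
- lid_grip (a point): centre of the black bar grip of the loose steel lid (plate 150 along its x, 162 along its y, 8 mm thick), which starts flat on the work surface, grip up. Bar: 12 mm thick (x), 100 long (y), top 43 mm above the plate's underside, feet 20 mm thick at its ends. The point is 20 mm towards the lid's -x (lower) edge from the plate's centre, 30 mm above the underside. Home, lid and seat axes agree
- lid_plate (a point): centre of the lid's underside; lid axes as for lid_grip. Lid about 0.25 kg
- clamp_knob (a point): centre of the red knob at the end of the clamp lever: a cylinder 36 mm long along the hinge axis (seat y), 20 mm in diameter, flat ends that can be gripped
- clamp_hinge (a point): point on the lever's hinge axis (seat's y), at seat x = +130, z = +26 mm; cheeks 38 mm wide carry it, from x = +118 mm. The knob is 97 mm from it; at lever angle a the knob lies from it at x = -97 cos a + 3 sin a, z = 97 sin a + 3 cos a mm in seat axes
- clamp (a joint): clamp lever angle, rad: 0 = fully down, its rubber foot 1 mm over the lid's upper margin; about 2.2 to 2.5 = swung back open; it stays where it is left (friction about 4 N at the knob) and moves by the knob towards the robot and down to close. A heel under the lever drops in behind the lid's upper edge, so a lid more than about 6 mm short of home blocks it
- warm_key_top (a point): centre of the top of the red 34 x 34 mm warm key, on the black pod at the warmer's left side; axes are the warmer's (level)
- warm_key (a joint): how far the red key is pressed, m: 0 = up, 0.010 = right down; pressing takes about 3 to 4 N and it stays where it is left
- standby_key (a joint): how far the grey standby key beside it, 64 mm away, has popped up, m: 0 = down (start), 0.010 = up; it is linked to the red key
- salt: salt shaker, 44 mm across, 90 mm tall, standing; origin under its centre
- honey: honey jar with a red cap, 60 mm across, 86 mm tall, standing; origin under its centre
There are look-alikes about, which are no part of the job. Leave any pink look-alike of the salt alone.

How it is judged:
On the way, in this order (a step that is already met when the one before it is completed fails the run):
1. the lid lies home on its seat, its lower edge under the lip, the lever still open (x of lid_plate in the frame of seat between -0.005 and 0.005 m and z of lid_plate in the frame of seat between -0.003 and 0.003 m and angle between the z axis of lid_plate and the z axis of seat, either way round below 0.05 rad and value of joint clamp above 1 rad), for 0.2 s.
2. the clamp lever is all the way down (value of joint clamp below 0.06 rad), for 0.2 s.
3. the red key is right down and the grey one has popped up (value of joint each of warm_key, standby_key above 0.008 m), for 0.2 s.
At the end, for the whole second after the job is handed in: Lid home on the seat (5 mm along the slope, 8 mm across, 3 mm in height, 0.05 rad), clamp lever within 0.06 rad of fully down, red key pressed and grey key up by more than 8 mm, salt shaker and honey jar upright within 30 mm of where they were (all of step 3 and x of lid_plate in the frame of seat between -0.005 and 0.005 m and y of lid_plate in the frame of seat between -0.008 and 0.008 m and z of lid_plate in the frame of seat between -0.003 and 0.003 m and angle between the z axis of lid_plate and the z axis of seat, either way round below 0.05 rad and value of joint clamp below 0.06 rad and angle between each of salt, honey's own z axis and vertical below 0.2 rad and distance of each of salt, honey from where it was at the start of the episode below 0.03 m); the robot touches nothing.
It fails at once if the salt shaker or the honey jar is knocked over or shifted by more than 30 mm (angle between any of salt, honey's own z axis and vertical above 0.5 rad or distance of any of salt, honey from where it was at the start of the episode above 0.03 m).
It also fails if it takes over 72 s, if anything falls off the work surface, if the arm or the gripper's body presses on something with over 40 N, if the wrist force passes 120 N, or if a joint passes its speed limit or range.

ROBOT

A 7-joint arm with a two-finger parallel gripper is mounted at the origin on the work surface; the furniture and walls round the work are solid. World frame = base frame: x ahead of the robot, y to its left, z up, the work surface at z = 0. Lengths are in m, angles in rad, forces in N, time in s.
With the tool pointing down it reaches from about 0.425 to 0.925 m from the base axis. Payload 6.8 kg.
Tool frame: the origin (TCP) lies at the very end of the fingers, on their centre line; the grasp point (between the pads) lies 19 mm behind it; z points along the fingers, y is the line along which they close (so a half turn about z gives the same grasp; the last joint's range is limited). The gripper opens to 85 mm and grips with 20 to 120 N. Pads are 22 mm wide; open, the fingers measure 114 mm over their backs; the gripper's body (76 mm by 85 mm) begins 54 mm behind the grasp point. The pads swing forward as they close: fully open they stand 13 mm farther back than shut.
Start: joints at [1.12, 0.477, 0.022, 1.555, -0.011, 1.109, -0.083], TCP at [0.227, -0.636, 0.231] pointing down, gripper open.
Joint ranges: [-2.96, 2.96], [-0.34, 2.1], [-1.41, 1.46], [0.24, 2.44], [-1.37, 4.51], [0.17, 1.92], [-2.96, 2.96]. Speed limits (rad/s): [2.39, 2.39, 3.14, 3.14, 3.14, 3.14, 3.14].

INTERFACE

Orientations are given as a rotation vector (axis times angle).
In Python, from bench import r gives the robot as it stands.
- The arm moves only by the shell command python3 -m jog 'ROWS' [FORCE]. ROWS is JSON, a list of rows, each an object of numbers: "fingers": the finger opening in m, from 0 to 0.0854; "x", "y", "z": the shift along the tool's x, y, z in m; "rx", "ry", "rz": the turn, a rotation vector about the tool's x, y, z in degrees. In form: [{"fingers": .., "x": .., "y": .., "z": .., "rx": .., "ry": .., "rz": ..}, ...]. A call has 1 to 8 rows; each row shifts and turns the commanded pose from where the row before left it, along the tool's axes as they then stand; what a row does not reach is not made up. A row lasts 1/8 s, in which the tool goes at most 62.5 mm and 10.7 degrees, less where a joint would pass 70% of its speed; a pose out of reach is approached as far as the arm can. A call is refused whole if a number of a shift passes 0.0625 or a number of a turn 10.7, either way. A call with a gripper value outside its range is refused whole. The fingers move at their own pace and stop on an object; FORCE is the grip in N (left out, the last holds). Time passes only in rows, so rows that do not move let the fingers close. It gives the time, the measured TCP pose, the force, the opening and the grip force at its end, in the units of the state.
- r.get_obs(): the state, without advancing time (a new reading comes with each control period).
- r.grab_frame(name): name is "scene" or "side" or "wrist"; returns (picture, depth): 384x512x3 uint8, red, green, blue; 384x512 float32, m along the optical axis (not along the pixel's ray), 0 where there is no reading.
- r.get_calibration(name): a dict with "mtx" (3x3 intrinsics, pixels), "extrinsics" (4x4, takes a point from camera to world coordinates). Camera axes: x right, y down, z forward; pixel columns grow to the right and rows downward; lengths in m; the calibration is good to about 2 mm. A picture is of the moment at which its call begins: read the wrist's pose just before it. get_calibration takes no time and is no camera call; for the wrist camera it gives the pose at the moment of the call.
- r.hand_in(): hands the job in; it is judged then, once.
Trained networks look in the newest picture that a camera, given by its name, has taken for a name from the list of things; names that differ only in an ending like _2 or _b are one class to them, and where a whole thing is asked for, a point or a joint stands for the part that bears it (a point fixed in the world has none). Each returns a list of dicts, best first, with "score" (0 to 1); they miss things now and then, are a little off and sometimes report something else, mostly with a low value. They report only what shows in the picture. A call takes as long as a camera call. They do not tell look-alikes from the thing itself.
- r.search_frame(target, camera): "xyz" ([x, y, z] in m, in world coordinates, good to about 4 mm: the middle of the surface that is visible of it).
- r.landmark_of(target, camera): "xyz" ([x, y, z] in m, in world coordinates, good to about 4 mm: a listed point, or the origin of a listed thing).
The state is a dict: "clock": time; "joints": joint angles; "qvel": joint speeds; "tau": joint torques, N m; "tcp_pos": TCP position; "orientation": TCP orientation; "contact_force": force on the tool from outside, world axes, zero at the start; "moment": the same for the moment, N m; "grip_width": finger opening in m; "gripper_force": force on a finger pad.
Only numpy, scipy, OpenCV 4.12 (cv2) and the standard library are available. Lean on these libraries where they do the work, as an engineer would, in place of code of your own. Each camera call takes 0.05 s, during which the arm holds its last target. There are 200 camera calls.

## Working session

There is one attempt and no reset: what is moved stays moved. The work goes in short steps, Python scripts to look and compute and a shell command to move; the robot and the scene stay as the last step left them, time stands still between calls to the robot, and variables do not carry over. Pictures are saved under pics/ and viewed, at most 13 in all, crops included, and the job is handed in when it is done.

```bash
ls; mkdir -p pics
cat > h.py <<'E'
import numpy as np, cv2
from bench import r
from scipy.spatial.transform import Rotation as R
def save(c,n):
    p,d=r.grab_frame(c); cv2.imwrite('pics/'+n,p[:,:,::-1]); return p,d
def lm(t,c,k=2,f='landmark_of'):
    return [(np.round(q['xyz'],3).tolist(),round(q['score'],2)) for q in getattr(r,f)(t,c)[:k]]
E
python3 - <<'E'
from h import *
for c in ['scene','side']:
    save(c,c+'1.png')
    for t in ['seat','lip_edge','rail_left','lid_grip','lid_plate','clamp_knob','clamp_hinge','warm_key_top','salt','honey']:
        print(c,t,lm(t,c,3))
o=r.get_obs();print(o)
E
python3 -c "
import cv2,numpy as np
cv2.imwrite('pics/a.png',cv2.resize(np.vstack([cv2.imread('pics/scene1.png'),cv2.imread('pics/side1.png')]),(400,600)))"
```

```text
pics
scene seat [([0.534, 0.155, 0.132], 0.83)]
scene lip_edge []
scene rail_left [([0.5, 0.245, 0.138], 0.69)]
scene lid_grip [([0.43, -0.144, 0.029], 0.82)]
scene lid_plate [([0.446, -0.144, -0.003], 0.58), ([0.634, 0.172, 0.208], 0.36)]
scene clamp_knob [([0.5, 0.243, 0.139], 0.29)]
scene clamp_hinge [([0.636, 0.174, 0.206], 0.79)]
scene warm_key_top [([0.472, 0.285, 0.14], 0.49)]
scene salt [([0.372, -0.337, -0.0], 0.79), ([0.352, -0.41, 0.001], 0.67), ([0.275, -0.39, 0.003], 0.63)]
scene honey [([0.463, 0.147, 0.113], 0.45)]
side seat [([0.527, 0.156, 0.128], 0.72)]
side lip_edge [([0.467, 0.146, 0.115], 0.82), ([0.665, 0.179, 0.3], 0.67)]
side rail_left [([0.508, 0.246, 0.143], 0.72)]
side lid_grip [([0.429, -0.144, 0.032], 0.6)]
side lid_plate [([0.469, 0.141, 0.116], 0.71), ([0.526, 0.153, 0.13], 0.53)]
side clamp_knob [([0.66, 0.178, 0.297], 0.41)]
side clamp_hinge []
side warm_key_top [([0.474, 0.286, 0.142], 0.53)]
side salt [([0.285, -0.308, -0.004], 0.93), ([0.269, -0.39, 0.0], 0.84), ([0.352, -0.414, -0.0], 0.65)]
side honey [([0.28, 0.378, 0.004], 0.63)]
{'clock': 1.1, 'joints': array([ 1.11990488,  0.4769932 ,  0.02238151,  1.55541486, -0.01150631,
        1.10927813, -0.08307331]), 'qvel': array([ 0.00050994,  0.00169623,  0.00175951, -0.00089201, -0.00061978,
        0.00108153, -0.00195632]), 'tau': array([ 4.65421306e-05, -5.96342647e+01,  1.60573985e+00, -2.81549978e+01,
        1.24293522e-02,  1.72615648e-03,  2.69481427e-05]), 'tcp_pos': array([ 0.2269032 , -0.63573628,  0.23130582]), 'orientation': array([3.09552954e+00, 5.35848009e-01, 5.59379367e-05]), 'contact_force': array([0.45594208, 0.52139394, 0.88278577]), 'moment': array([-0.00316888,  0.07555043,  0.00051697]), 'gripper_force': 0.0, 'grip_width': 0.08521226815617244}
```

View pics/scene1.png

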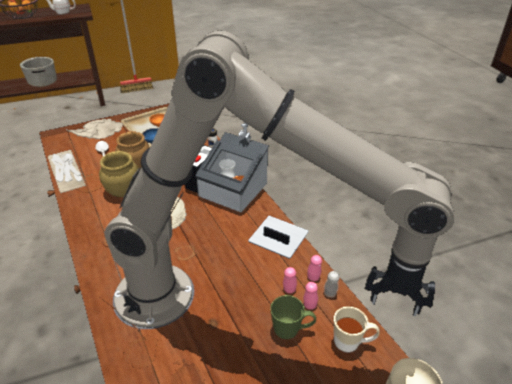

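View pics/side1.png

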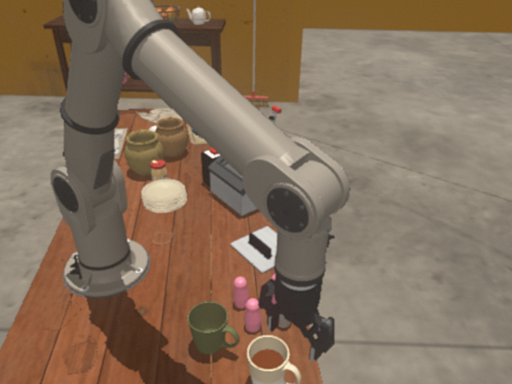

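The scene view shows the lid (bar at ~278,236), the warmer (~232,165), three pink look-alikes and the grey salt (~331,285). In the side view the honey is at ~(158,168) and the lever knob at ~(277,110). The seat, lip and hinge points agree with the stated geometry, giving a yaw of about 9.5°. Next I move above the lid.

```bash
cat >> h.py <<'E'
def down(az,tilt=0,yaw=None):
    """tool x at world azimuth az (deg), z down; then tilted by tilt deg about seat y (horizontal, azimuth yaw+90), + = tip away from robot"""
    a=np.radians(az); B=np.array([[np.cos(a),np.sin(a),0],[np.sin(a),-np.cos(a),0],[0,0,-1]]).T
    if tilt:
        w=np.radians(yaw+90); B=R.from_rotvec(-np.radians(tilt)*np.array([np.cos(w),np.sin(w),0])).as_matrix()@B
    return B
def seatR(yaw): return (R.from_euler('z',yaw,degrees=True)*R.from_euler('y',-25,degrees=True)).as_matrix()
def go(p,B,N,p0=None,B0=None):
    """row which repeated N times takes the tool from the present (or given) pose to p,B"""
    o=r.get_obs()
    if p0 is None: p0=o['tcp_pos']
    if B0 is None: B0=R.from_rotvec(o['orientation']).as_matrix()
    v=R.from_matrix(B0.T@B).as_rotvec()/N; S=sum(R.from_rotvec(v*k).as_matrix() for k in range(N))
    q=np.linalg.solve(S,B0.T@(np.array(p)-p0))
    print(N,'x shift mm',np.round(q*1000,1),'turn',np.round(np.degrees(v),2),'norm',round(np.linalg.norm(q)*1000,1))
E
python3 - <<'E'
from h import *
go([.43,-.144,.25],down(90),10)
E
```

```text
10 x shift mm [ 54.4 -15.9  -1.9] turn [ 0.   -0.   -7.04] norm 56.7
```

```bash
python3 -m jog '[{"x":0.0544,"y":-0.016,"z":-0.002,"rz":-7.04},{"x":0.0544,"y":-0.016,"z":-0.002,"rz":-7.04},{"x":0.0544,"y":-0.016,"z":-0.002,"rz":-7.04},{"x":0.0544,"y":-0.016,"z":-0.002,"rz":-7.04},{"x":0.0544,"y":-0.016,"z":-0.002,"rz":-7.04},{"x":0.0544,"y":-0.016,"z":-0.002,"rz":-7.04},{"x":0.0544,"y":-0.016,"z":-0.002,"rz":-7.04},{"x":0.0544,"y":-0.016,"z":-0.002,"rz":-7.04}]' 80
python3 -m jog '[{"x":0.0544,"y":-0.016,"z":-0.002,"rz":-7.04},{"x":0.0544,"y":-0.016,"z":-0.002,"rz":-7.04},{"x":0},{"x":0}]'
python3 - <<'E'
from h import *
p,d=save('wrist','w1.png')
K=r.get_calibration('wrist');M=K['mtx'];E=K['extrinsics']
for t in ['lid_grip','lid_plate']: print(t,lm(t,'wrist',2))
v,u=np.nonzero(d>0); z=d[v,u]
P=np.c_[(u-M[0,2])*z/M[0,0],(v-M[1,2])*z/M[1,1],z]@E[:3,:3].T+E[:3,3]
m=(abs(P[:,0]-.44)<.13)&(abs(P[:,1]+.144)<.13)
c=p[v,u].astype(int)
for n,s in [('bar',m&(P[:,2]>.033)&(P[:,2]<.05)&(c.max(1)<90)),('plate',m&(P[:,2]>.003)&(P[:,2]<.014)&(c.min(1)>110))]:
    Q=P[s]; 
    if len(Q)>20: print(n,len(Q),Q.mean(0).round(4),np.median(Q[:,2]).round(4),cv2.minAreaRect((Q[:,:2]*1000).astype(np.float32)))
print(K['extrinsics'].round(3).tolist())
E
```

```text
lid_grip []
lid_plate []
[[0.336, -0.903, -0.266, 0.295], [-0.942, -0.322, -0.096, -0.612], [0.001, 0.283, -0.959, 0.374], [0.0, 0.0, 0.0, 1.0]]validation failed for argument at $[0]...
validation failed for argument at $[0]...
```

View pics/w1.png

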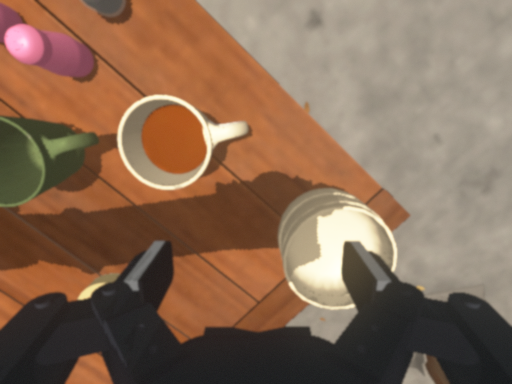

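The picture shows the start place (mugs, bowl and fingers). The jog was refused, so the rows probably need every key.

```bash
python3 -m jog '[{"fingers":0.085,"x":0.0544,"y":-0.016,"z":-0.002,"rx":0,"ry":0,"rz":-7.04},{"fingers":0.085,"x":0.0544,"y":-0.016,"z":-0.002,"rx":0,"ry":0,"rz":-7.04},{"fingers":0.085,"x":0.0544,"y":-0.016,"z":-0.002,"rx":0,"ry":0,"rz":-7.04},{"fingers":0.085,"x":0.0544,"y":-0.016,"z":-0.002,"rx":0,"ry":0,"rz":-7.04},{"fingers":0.085,"x":0.0544,"y":-0.016,"z":-0.002,"rx":0,"ry":0,"rz":-7.04},{"fingers":0.085,"x":0.0544,"y":-0.016,"z":-0.002,"rx":0,"ry":0,"rz":-7.04},{"fingers":0.085,"x":0.0544,"y":-0.016,"z":-0.002,"rx":0,"ry":0,"rz":-7.04},{"fingers":0.085,"x":0.0544,"y":-0.016,"z":-0.002,"rx":0,"ry":0,"rz":-7.04}]' 80 &&
python3 -m jog '[{"fingers":0.085,"x":0.0544,"y":-0.016,"z":-0.002,"rx":0,"ry":0,"rz":-7.04},{"fingers":0.085,"x":0.0544,"y":-0.016,"z":-0.002,"rx":0,"ry":0,"rz":-7.04},{"fingers":0.085,"x":0,"y":0,"z":0,"rx":0,"ry":0,"rz":0},{"fingers":0.085,"x":0,"y":0,"z":0,"rx":0,"ry":0,"rz":0}]' 80
cat > lid.py <<'E'
from h import *
p,d=save('wrist','w2.png')
K=r.get_calibration('wrist');M=K['mtx'];E=K['extrinsics']
for t in ['lid_grip','lid_plate']: print(t,lm(t,'wrist',2))
v,u=np.nonzero(d>0); z=d[v,u]
P=np.c_[(u-M[0,2])*z/M[0,0],(v-M[1,2])*z/M[1,1],z]@E[:3,:3].T+E[:3,3]
m=(abs(P[:,0]-.44)<.13)&(abs(P[:,1]+.144)<.13)
c=p[v,u].astype(int)
for n,s in [('bar',m&(P[:,2]>.033)&(P[:,2]<.05)&(c.max(1)<90)),('plate',m&(P[:,2]>.003)&(P[:,2]<.014)&(c.min(1)>110))]:
    Q=P[s]; 
    if len(Q)>20: print(n,len(Q),Q.mean(0).round(4),np.median(Q[:,2]).round(4),cv2.minAreaRect((Q[:,:2]*1000).astype(np.float32)))
E
python3 lid.py
```

```text
clock: 2.25
tcp_pos: [0.4411, -0.2538, 0.2476]
orientation: [2.471, 1.939, 0.001]
contact_force: [-0.1, -0.3, 0.2]
grip_width: 0.0848
gripper_force: 0.0
clock: 2.75
tcp_pos: [0.429, -0.1439, 0.2516]
orientation: [2.221, 2.22, -0.0]
contact_force: [-0.8, -0.6, 1.0]
grip_width: 0.085
gripper_force: 0.0
lid_grip [([0.428, -0.142, 0.033], 0.9)]
lid_plate [([0.446, -0.14, 0.003], 0.56)]
bar 480 [ 0.4282 -0.1513  0.0423] 0.0424 ((427.8672790527344, -144.73114013671875), (12.009015083312988, 95.32382202148438), 9.741482734680176)
plate 11799 [ 0.4493 -0.1359  0.0076] 0.0076 ((447.9873962402344, -142.1195831298828), (149.9189910888672, 162.05709838867188), 9.8605318069458)
```

View pics/w2.png

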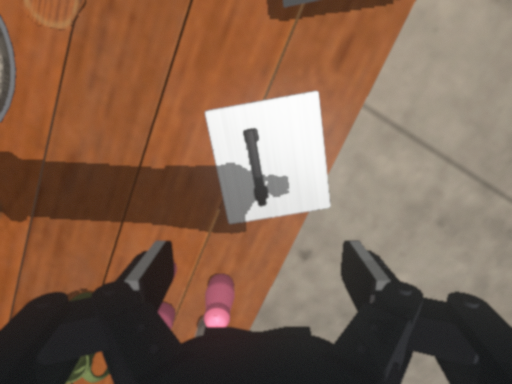

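The lid shows cleanly at about (267,157), with the bar at (255,166). Bar and plate rectangles agree: plate centre (0.448,−0.142), yaw 9.8°. Next: grasp.

Run:
```python
from h import *
go([.4283,-.1455,.014],down(99.8),5)
```

```text
5 x shift mm [-0.2 -0.1 47.4] turn [ 0.    0.   -1.98] norm 47.4
```

```bash
python3 -m jog '[{"fingers":0.06,"x":0,"y":0,"z":0.052,"rx":0,"ry":0,"rz":-1.98},{"fingers":0.06,"x":0,"y":0,"z":0.052,"rx":0,"ry":0,"rz":-1.98},{"fingers":0.06,"x":0,"y":0,"z":0.052,"rx":0,"ry":0,"rz":-1.98},{"fingers":0.06,"x":0,"y":0,"z":0.052,"rx":0,"ry":0,"rz":-1.98},{"fingers":0.05,"x":0,"y":0,"z":0.02,"rx":0,"ry":0,"rz":-1.98},{"fingers":0.05,"x":0,"y":0,"z":0.009,"rx":0,"ry":0,"rz":0},{"fingers":0.03,"x":0,"y":0,"z":0,"rx":0,"ry":0,"rz":0},{"fingers":0,"x":0,"y":0,"z":0,"rx":0,"ry":0,"rz":0}]' 100 && python3 -m jog '[{"fingers":0,"x":0,"y":0,"z":0,"rx":0,"ry":0,"rz":0},{"fingers":0,"x":0,"y":0,"z":0,"rx":0,"ry":0,"rz":0},{"fingers":0,"x":0,"y":0,"z":0,"rx":0,"ry":0,"rz":0}]' 100
```

```text
clock: 3.9
tcp_pos: [0.4295, -0.1436, 0.0152]
orientation: [2.021, 2.403, 0.0]
contact_force: [-3.2, 0.8, -0.3]
grip_width: 0.0144
gripper_force: 0.1
clock: 4.28
tcp_pos: [0.4293, -0.1436, 0.0154]
orientation: [2.02, 2.403, 0.0]
contact_force: [-2.3, 0.1, 7.6]
grip_width: 0.0102
gripper_force: 98.5
```

```bash
python3 -m jog '[{"fingers":0,"x":0,"y":0,"z":-0.02,"rx":0,"ry":0,"rz":0},{"fingers":0,"x":0,"y":0,"z":-0.05,"rx":0,"ry":0,"rz":0},{"fingers":0,"x":0,"y":0,"z":-0.055,"rx":0,"ry":0,"rz":0},{"fingers":0,"x":0,"y":0,"z":-0.055,"rx":0,"ry":0,"rz":0},{"fingers":0,"x":0,"y":0,"z":-0.055,"rx":0,"ry":0,"rz":0},{"fingers":0,"x":0,"y":0,"z":0,"rx":0,"ry":0,"rz":0}]' 100
python3 - <<'E'
from h import *
for c in ['scene','side']:
    p,d=save(c,c+'2.png')
    np.savez(c+'2.npz',p=p,d=d,**r.get_calibration(c))
    for t in ['seat','lip_edge','rail_left','clamp_knob','clamp_hinge','warm_key_top']: print(c,t,lm(t,c,2))
a=cv2.imread('pics/scene2.png')[100:230,150:320];b=cv2.imread('pics/side2.png')[80:230,170:340]
cv2.imwrite('pics/c2.png',np.hstack([cv2.resize(a,(400,400)),cv2.resize(b,(400,400))]))
E
```

```text
clock: 5.03
tcp_pos: [0.4314, -0.1437, 0.2538]
orientation: [2.015, 2.398, 0.004]
contact_force: [-1.2, -0.7, -3.2]
grip_width: 0.0101
gripper_force: 98.1
scene seat [([0.536, 0.154, 0.128], 0.6)]
scene lip_edge [([0.465, 0.145, 0.114], 0.9)]
scene rail_left [([0.5, 0.244, 0.139], 0.92), ([0.452, -0.141, 0.235], 0.57)]
scene clamp_knob [([0.663, 0.178, 0.298], 0.64)]
scene clamp_hinge [([0.637, 0.172, 0.206], 0.92)]
scene warm_key_top [([0.473, 0.282, 0.144], 0.45)]
side seat [([0.35, -0.412, 0.001], 0.7), ([0.528, 0.156, 0.128], 0.66)]
side lip_edge [([0.469, 0.141, 0.115], 0.84), ([0.472, 0.287, 0.14], 0.28)]
side rail_left [([0.505, 0.249, 0.141], 0.76), ([0.448, -0.137, 0.232], 0.5)]
side clamp_knob [([0.665, 0.178, 0.297], 0.41)]
side clamp_hinge []
side warm_key_top [([0.472, 0.286, 0.146], 0.59)]
```

View pics/c2.png

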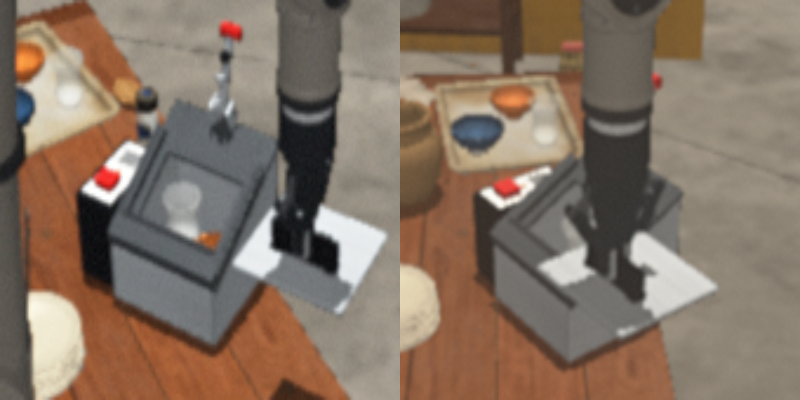

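```bash
cat > fit.py <<'E'
import numpy as np
from h import seatR
yaw=9.5; O=np.array([.5295,.1555,.130])
for c in ['scene','side']:
    f=np.load(c+'2.npz'); d=f['d']; M=f['mtx']; E=f['extrinsics']
    v,u=np.nonzero(d>0); z=d[v,u]
    W=np.c_[(u-M[0,2])*z/M[0,0],(v-M[1,2])*z/M[1,1],z]@E[:3,:3].T+E[:3,3]
    S=(W-O)@seatR(yaw)
    k=(abs(S[:,0]-20)<400)&(np.abs(S).max(1)<.2); S=S[k];W=W[k]
    # front wall: horizontal frame
    a=np.radians(yaw); X=np.c_[(W[:,:2]-O[:2])@[np.cos(a),np.sin(a)],(W[:,:2]-O[:2])@[-np.sin(a),np.cos(a)],W[:,2]]
    s=(X[:,2]>.02)&(X[:,2]<.09)&(abs(X[:,1])<.08)&(X[:,0]<-.05)
    if s.sum()>30:
        q=np.polyfit(X[s,1],X[s,0],1); print(c,'front',s.sum(),'x',q[1].round(4),'yaw corr deg',np.degrees(np.arctan(-q[0])).round(2))
    s=(X[:,2]>.03)&(X[:,2]<.09)&(X[:,1]<-.085)&(X[:,1]>-.12)&(abs(X[:,0])<.07)
    if s.sum()>30:
        q=np.polyfit(X[s,0],X[s,1],1); print(c,'right wall',s.sum(),'y',q[1].round(4),'yaw corr',np.degrees(np.arctan(q[0])).round(2))
    for x0,x1 in [(-.06,-.02),(-.02,.02),(.02,.06),(.09,.12)]:
        s=(S[:,0]>x0)&(S[:,0]<x1)&(abs(S[:,2])<.03)&(abs(S[:,1])<.105)
        y=S[s,1]; zz=S[s,2]
        if s.sum()<10: continue
        print(c,x0,s.sum(),'y range',y.min().round(4),y.max().round(4),[(int(b*1000),round(float(np.median(zz[(y>b)&(y<b+.006)]))*1000,1)) for b in np.arange(-.104,.104,.006) if ((y>b)&(y<b+.006)).any()])
E
python3 fit.py
```

```text
scene front 482 x -0.0862 yaw corr deg 0.47
scene right wall 114 y -0.0977 yaw corr 0.0
scene -0.06 209 y range -0.1026 0.1044 [(-104, 8.0), (-97, -7.5), (-91, 9.9), (-85, 4.2), (-79, 1.1), (-73, -4.0), (-67, 19.8), (-61, 19.8), (-55, 19.6), (-49, 23.0), (-43, 21.1), (-37, 20.3), (-31, 25.1), (-25, 21.2), (-19, 24.5), (-7, 23.2), (-1, 25.3), (4, 22.0), (10, 18.4), (16, 20.9), (22, 22.1), (28, 26.0), (34, 21.5), (40, 21.7), (46, 26.3), (52, 24.1), (58, 20.1), (64, 16.2), (70, -2.6), (76, -1.6), (82, 6.8), (88, 11.1), (94, 11.9), (100, 16.6)]
scene -0.02 189 y range -0.102 0.1031 [(-104, 0.6), (-97, -5.2), (-91, 9.6), (-85, 2.6), (-79, -0.9), (-73, -4.6), (70, -0.9), (76, 1.4), (82, 2.6), (88, 7.0), (94, 13.4), (100, 14.1)]
scene 0.02 270 y range -0.1015 0.1025 [(-104, 2.2), (-97, -5.1), (-91, 11.2), (-85, 9.4), (-79, -1.5), (-73, -4.0), (-67, -3.0), (-61, -2.6), (-55, -2.3), (-49, -0.8), (-43, 2.8), (-37, -5.6), (-31, 0.3), (-25, -1.9), (-19, -1.2), (-13, -2.0), (-7, -1.1), (-1, 1.1), (4, 1.6), (10, -3.3), (16, -2.1), (22, -2.4), (28, -3.3), (34, -1.3), (40, 0.1), (46, 1.4), (52, 6.1)
[... 719 characters left out ...]
), (-31, 22.3), (-25, 24.6), (-19, 21.3), (-13, 23.7), (-7, 15.5), (-1, 17.4), (4, 19.0), (10, 23.5), (16, 21.3), (22, 22.1), (28, 23.2), (34, 18.7), (40, 20.7), (52, 19.5), (58, 23.4), (64, 1.8), (70, -2.4), (76, 1.2), (82, 8.2), (88, 10.8), (94, 15.5), (100, 15.8)]
side -0.02 121 y range 0.0667 0.1021 [(64, -1.6), (70, -2.6), (76, -0.7), (82, 7.2), (88, 11.6), (94, 17.3), (100, 13.6)]
side 0.02 133 y range -0.1026 0.1012 [(-104, -6.7), (-91, 12.6), (46, 2.5), (52, -0.1), (58, -2.9), (64, -0.3), (70, -2.0), (76, 0.4), (82, 7.6), (88, 3.9), (94, 14.7), (100, 13.9)]
side 0.09 86 y range -0.1032 0.1004 [(-104, -12.6), (-97, -10.9), (-91, -1.1), (-85, 0.1), (-79, 0.4), (-73, -3.8), (100, -2.2)]
```

The crop shows the warmer clear of obstructions, with the lever standing open behind it. The depth fit confirms the seat pose: origin (0.529,0.155,0.130), yaw 9.8°, walls at −98. Next I go above the mouth.

```bash
cat >> h.py <<'E'
YAW=9.8; O=np.array([.5293,.155,.130]); SR=seatR(YAW)
TL=np.c_[SR[:,1],SR[:,0],-SR[:,2]]   # tool pose for lid: tool x=seat y, y=seat x, z=-seat z
def S2W(s): return O+SR@(np.array(s)/1000)
def tcpS():
    o=r.get_obs(); B=R.from_rotvec(o['orientation']).as_matrix()
    print('TCP seat mm',np.round((o['tcp_pos']-O)@SR*1000,1),'err tool deg',np.degrees(R.from_matrix(TL.T@B).as_rotvec()).round(2),'F seat',(o['contact_force']@SR).round(1))
E
python3 - <<'E'
from h import *
p=S2W([12,1.7,75.4]);print(p); go(p,TL,8)
E
```

```text
[0.5083272  0.15310254 0.20340703]
8 x shift mm [34.8 14.9  8.7] turn [-3.13 -0.01  0.02] norm 38.8
```

```bash
python3 -m jog '[{"fingers":0,"x":0.0348,"y":0.0149,"z":0.0087,"rx":-3.13,"ry":0,"rz":0},{"fingers":0,"x":0.0348,"y":0.0149,"z":0.0087,"rx":-3.13,"ry":0,"rz":0},{"fingers":0,"x":0.0348,"y":0.0149,"z":0.0087,"rx":-3.13,"ry":0,"rz":0},{"fingers":0,"x":0.0348,"y":0.0149,"z":0.0087,"rx":-3.13,"ry":0,"rz":0},{"fingers":0,"x":0.0348,"y":0.0149,"z":0.0087,"rx":-3.13,"ry":0,"rz":0},{"fingers":0,"x":0.0348,"y":0.0149,"z":0.0087,"rx":-3.13,"ry":0,"rz":0},{"fingers":0,"x":0.0348,"y":0.0149,"z":0.0087,"rx":-3.13,"ry":0,"rz":0},{"fingers":0,"x":0.0348,"y":0.0149,"z":0.0087,"rx":-3.13,"ry":0,"rz":0}]' 100
python3 -m jog '[{"fingers":0,"x":0,"y":0,"z":0,"rx":0,"ry":0,"rz":0}]'
cat > look.py <<'E'
import sys
from h import *
tcpS(); n=sys.argv[1]
ims=[]
for c in sys.argv[2:]:
    p,d=save(c,n+c+'.png'); np.savez(n+c+'.npz',p=p,d=d,**r.get_calibration(c))
    a=p[:,:,::-1]
    ims.append(cv2.resize({'scene':a[100:230,150:320],'side':a[80:230,170:340],'wrist':a}[c],(400,300)))
cv2.imwrite('pics/'+n+'.png',np.hstack(ims))
E
python3 look.py d1 scene wrist
```

```text
clock: 6.72
tcp_pos: [0.5082, 0.1543, 0.2039]
orientation: [1.815, 2.159, 0.481]
contact_force: [0.9, -0.9, -3.5]
grip_width: 0.0102
gripper_force: 98.2
clock: 6.85
tcp_pos: [0.5074, 0.1572, 0.2039]
orientation: [1.809, 2.167, 0.483]
contact_force: [0.6, -0.4, -3.5]
grip_width: 0.0101
gripper_force: 98.1
TCP seat mm [12.   5.9 76. ] err tool deg [-0.06  0.27 -0.42] F seat [-1.  -0.5 -3.4]
```

View pics/d1.png

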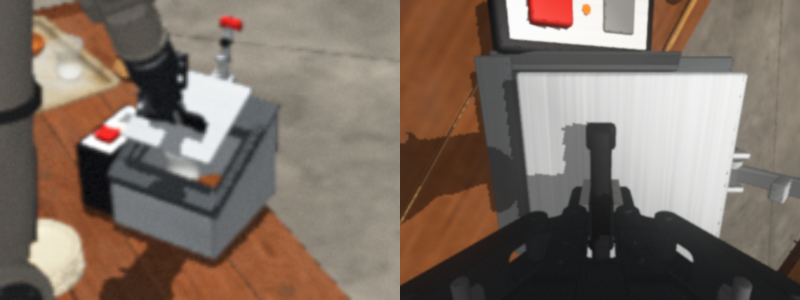

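The lid hangs parallel over the seat in both views; the wrist view shows the left rail behind the lid's edge (row ~60), and the red key at (550,10).

Run:
```python
from h import *
f=np.load('d1wrist.npz'); d=f['d'];p=f['p'].astype(int); M=f['mtx']; E=f['extrinsics']
v,u=np.nonzero(d>0); z=d[v,u]
S=((np.c_[(u-M[0,2])*z/M[0,0],(v-M[1,2])*z/M[1,1],z]@E[:3,:3].T+E[:3,3])-O)@SR*1000
c=p[v,u]
L=(S[:,2]>60)&(S[:,2]<76)&(c.min(1)>110)&(abs(S[:,1])<110)
Q=S[L]; print('lid',L.sum(),Q.min(0).round(1),Q.max(0).round(1),np.polyfit(Q[:,0],Q[:,2],1).round(3),np.polyfit(Q[:,1],Q[:,2],1).round(3))
for a,b in [(-60,-30),(-30,0),(0,30),(30,60),(60,90)]:
    q=Q[(Q[:,0]>a)&(Q[:,0]<b)]; print(a,'lid left edge y',np.percentile(q[:,1],99.7).round(1))
for b in range(-10,110,10):
    q=Q[(Q[:,1]>b)&(Q[:,1]<b+10)]; 
    if len(q)>20: print(b,'lid x',q[:,0].min().round(1),q[:,0].max().round(1))
for x0 in [-50,-20,10,40]:
    s=(S[:,0]>x0)&(S[:,0]<x0+25)&(abs(S[:,2])<30)&(S[:,1]>60)&(S[:,1]<115)
    print(x0,[(b,round(float(np.median(S[s][(S[s,1]>b)&(S[s,1]<b+3)][:,2])),1)) for b in range(60,115,3) if ((S[s,1]>b)&(S[s,1]<b+3)).any()])
# key
s=(c[:,0]>150)&(c[:,1]<60)&(c[:,2]<60)&(S[:,1]>105); W=S[s]/1000@SR.T+O; print('red',s.sum(),W.mean(0).round(4),W.min(0).round(3),W.max(0).round(3))
```

```text
lid 44441 [-43.6 -65.1  61.7] [156.2  81.9  76. ] [-0.    68.296] [-2.0000e-03  6.8348e+01]
-60 lid left edge y 81.3
-30 lid left edge y 81.4
0 lid left edge y 81.5
30 lid left edge y 81.6
60 lid left edge y 81.7
-10 lid x -41.5 152.0
0 lid x -41.6 156.2
10 lid x -42.9 106.4
20 lid x -43.4 105.9
30 lid x -43.3 105.8
40 lid x -43.6 106.5
50 lid x -43.6 106.1
60 lid x -43.6 106.1
70 lid x -43.5 105.9
80 lid x -42.4 105.8
-50 [(84, 11.3), (87, 12.4), (90, 13.3), (93, 15.2), (96, 17.1), (99, 17.6), (102, 15.1), (105, 15.5), (108, 17.5), (111, 17.4), (114, 18.0)]
-20 [(84, 11.4), (87, 12.5), (90, 13.1), (93, 15.2), (96, 17.1), (99, 17.6), (102, 2.6), (105, 1.5), (108, 3.3), (111, 3.4), (114, 3.5)]
10 [(84, 11.2), (87, 12.5), (90, 13.0), (93, 15.0), (96, 17.1), (99, 17.2), (102, -8.6), (105, -12.4), (108, -10.6), (111, -10.3), (114, -11.3)]
40 [(84, 11.0), (87, 12.4), (90, 13.0), (93, 15.1), (96, 17.2), (99, 17.3), (105, -24.3), (108, -23.1), (111, -22.9), (114, -22.9)]
red 299 [0.4714 0.2712 0.1409] [0.457 0.264 0.138] [0.489 0.286 0.144]
```

Lid: centre x≈31, y≈0.5, underside at z=60 and parallel to the seat. Descending.

```bash
python3 -m jog '[{"fingers":0,"x":0,"y":0,"z":0.02,"rx":0,"ry":0,"rz":0},{"fingers":0,"x":0,"y":0,"z":0.02,"rx":0,"ry":0,"rz":0},{"fingers":0,"x":0,"y":0,"z":0.01,"rx":0,"ry":0,"rz":0},{"fingers":0,"x":0,"y":0,"z":0.005,"rx":0,"ry":0,"rz":0},{"fingers":0,"x":0,"y":0,"z":0,"rx":0,"ry":0,"rz":0}]' 100; python3 -c "from h import *;tcpS()"
python3 -m jog '[{"fingers":0,"x":0,"y":0,"z":0.002,"rx":0,"ry":0,"rz":0},{"fingers":0,"x":0,"y":0,"z":0.001,"rx":0,"ry":0,"rz":0}]' 100; python3 -c "from h import *;tcpS()"
```

```text
clock: 7.58
tcp_pos: [0.5312, 0.1564, 0.1541]
orientation: [1.816, 2.159, 0.479]
contact_force: [-0.2, -0.2, -2.8]
grip_width: 0.0105
gripper_force: 98.1
TCP seat mm [12.1  1.1 21. ] err tool deg [-0.02  0.01 -0.06] F seat [-1.4 -0.2 -2.4]
clock: 7.82
tcp_pos: [0.5324, 0.1575, 0.1518]
orientation: [1.815, 2.16, 0.48]
contact_force: [0.0, -0.4, -2.6]
grip_width: 0.0104
gripper_force: 98.1
TCP seat mm [12.3  1.9 18.3] err tool deg [-0.07  0.04 -0.12] F seat [-1.1 -0.4 -2.3]
```

```bash
python3 -m jog '[{"fingers":0,"x":0,"y":0,"z":0.0015,"rx":0,"ry":0,"rz":0},{"fingers":0,"x":0,"y":0,"z":0,"rx":0,"ry":0,"rz":0}]' 100; python3 -c "from h import *;tcpS()"
python3 -m jog '[{"fingers":0,"x":0,"y":0,"z":0.001,"rx":0,"ry":0,"rz":0},{"fingers":0,"x":0,"y":0,"z":0,"rx":0,"ry":0,"rz":0}]' 100; python3 -c "from h import *;tcpS()"
```

```text
clock: 8.07
tcp_pos: [0.5329, 0.1577, 0.1501]
orientation: [1.815, 2.16, 0.48]
contact_force: [-0.5, -0.0, -3.6]
grip_width: 0.0105
gripper_force: 98.1
TCP seat mm [12.1  2.1 16.5] err tool deg [-0.04  0.06 -0.13] F seat [-2.  0. -3.]
clock: 8.32
tcp_pos: [0.5331, 0.1578, 0.1497]
orientation: [1.814, 2.16, 0.479]
contact_force: [-7.0, -2.1, 7.1]
grip_width: 0.01
gripper_force: 99.9
TCP seat mm [12.1  2.1 16.1] err tool deg [-0.07  0.02 -0.15] F seat [-3.5 -0.9  9.5]
```

Contact, so the lid is on the seat plane. Sliding down the slope.

```bash
python3 -m jog '[{"fingers":0,"x":0,"y":-0.006,"z":-0.0003,"rx":0,"ry":0,"rz":0},{"fingers":0,"x":0,"y":-0.007,"z":0,"rx":0,"ry":0,"rz":0},{"fingers":0,"x":0,"y":-0.007,"z":0,"rx":0,"ry":0,"rz":0},{"fingers":0,"x":0,"y":-0.007,"z":0,"rx":0,"ry":0,"rz":0},{"fingers":0,"x":0,"y":0,"z":0,"rx":0,"ry":0,"rz":0}]' 100; python3 -c "from h import *;tcpS()"
python3 -m jog '[{"fingers":0,"x":0,"y":-0.003,"z":0,"rx":0,"ry":0,"rz":0},{"fingers":0,"x":0,"y":0,"z":0,"rx":0,"ry":0,"rz":0}]' 100; python3 -c "from h import *;tcpS()"
```

```text
clock: 8.95
tcp_pos: [0.5086, 0.1538, 0.1381]
orientation: [1.814, 2.161, 0.48]
contact_force: [-2.8, -0.3, 8.2]
grip_width: 0.0101
gripper_force: 99.8
TCP seat mm [-15.3   2.3  16.1] err tool deg [-0.07  0.07 -0.16] F seat [1.  0.1 8.6]
clock: 9.2
tcp_pos: [0.5065, 0.1535, 0.1372]
orientation: [1.814, 2.16, 0.481]
contact_force: [-1.2, 0.3, 5.9]
grip_width: 0.0103
gripper_force: 99.5
TCP seat mm [-17.6   2.4  16.1] err tool deg [-0.11  0.09 -0.15] F seat [1.5 0.5 5.8]
```

```bash
python3 -m jog '[{"fingers":0,"x":0,"y":-0.002,"z":0,"rx":0,"ry":0,"rz":0},{"fingers":0,"x":0,"y":0,"z":0,"rx":0,"ry":0,"rz":0}]' 100; python3 -c "from h import *;tcpS()"
python3 -m jog '[{"fingers":0,"x":0,"y":-0.0015,"z":0,"rx":0,"ry":0,"rz":0},{"fingers":0,"x":0,"y":0,"z":0,"rx":0,"ry":0,"rz":0}]' 100; python3 -c "from h import *;tcpS()"
python3 -m jog '[{"fingers":0,"x":0,"y":-0.0015,"z":0,"rx":0,"ry":0,"rz":0},{"fingers":0,"x":0,"y":0,"z":0,"rx":0,"ry":0,"rz":0}]' 100; python3 -c "from h import *;tcpS()"
```

```text
clock: 9.45
tcp_pos: [0.5049, 0.1532, 0.1364]
orientation: [1.814, 2.16, 0.482]
contact_force: [-0.2, -0.0, 5.4]
grip_width: 0.0107
gripper_force: 99.4
TCP seat mm [-19.3   2.4  16.1] err tool deg [-0.13  0.09 -0.15] F seat [2.1 0.  5. ]
clock: 9.7
tcp_pos: [0.5037, 0.153, 0.1358]
orientation: [1.814, 2.16, 0.482]
contact_force: [0.0, -0.0, 5.6]
grip_width: 0.0102
gripper_force: 99.4
TCP seat mm [-20.7   2.4  16.1] err tool deg [-0.13  0.09 -0.15] F seat [ 2.4 -0.   5.1]
clock: 9.95
tcp_pos: [0.503, 0.1529, 0.1356]
orientation: [1.813, 2.159, 0.483]
contact_force: [4.7, 0.5, 5.7]
grip_width: 0.0102
gripper_force: 99.0
TCP seat mm [-21.4   2.4  16.1] err tool deg [-0.18  0.1  -0.13] F seat [ 6.7 -0.3  3.2]
```

```bash
python3 -m jog '[{"fingers":0,"x":0,"y":-0.0015,"z":0,"rx":0,"ry":0,"rz":0},{"fingers":0,"x":0,"y":0,"z":0,"rx":0,"ry":0,"rz":0}]' 100; python3 -c "from h import *;tcpS()"
python3 -m jog '[{"fingers":0.02,"x":0,"y":0.001,"z":0,"rx":0,"ry":0,"rz":0},{"fingers":0.024,"x":0,"y":0,"z":0,"rx":0,"ry":0,"rz":0},{"fingers":0.024,"x":0,"y":0,"z":0,"rx":0,"ry":0,"rz":0}]' 100; python3 look.py d2 scene wrist
```

```text
clock: 10.2
tcp_pos: [0.5029, 0.1529, 0.1357]
orientation: [1.813, 2.158, 0.485]
contact_force: [7.3, 0.4, 6.0]
grip_width: 0.0101
gripper_force: 98.8
TCP seat mm [-21.5   2.4  16.3] err tool deg [-0.3   0.11 -0.1 ] F seat [ 9.1 -0.9  2.4]
clock: 10.58
tcp_pos: [0.5005, 0.1519, 0.1336]
orientation: [1.815, 2.161, 0.478]
contact_force: [-0.6, 0.1, 0.1]
grip_width: 0.0239
gripper_force: 0.0
TCP seat mm [-24.6   1.8  15.5] err tool deg [ 0.06  0.04 -0.14] F seat [-0.5  0.2  0.3]
```

View pics/d2.png

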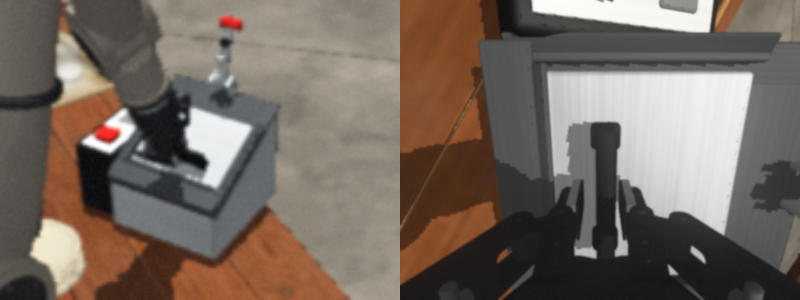

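The lid is flat in the seat, its lower edge is hidden under the lip (wrist col ~548), and it has been released. I check the numbers and plan the retreat and the knob grasp.

```bash
cat > lidchk.py <<'E'
import sys
from h import *
f=np.load(sys.argv[1]); d=f['d'];p=f['p'].astype(int); M=f['mtx']; E=f['extrinsics']
v,u=np.nonzero(d>0); z=d[v,u]
S=((np.c_[(u-M[0,2])*z/M[0,0],(v-M[1,2])*z/M[1,1],z]@E[:3,:3].T+E[:3,3])-O)@SR*1000
c=p[v,u]
L=(S[:,2]>2)&(S[:,2]<14)&(c.min(1)>130)&(abs(S[:,1])<84)&(S[:,0]<110)
Q=S[L]; print('lid',L.sum(),np.percentile(Q,[.3,99.7],axis=0).round(1),np.polyfit(Q[:,0],Q[:,2],1).round(3),np.polyfit(Q[:,1],Q[:,2],1).round(3))
E
python3 lidchk.py d2wrist.npz
python3 - <<'E'
from h import *
# retreat: 90 mm along -z, then to above knob, tool y along seat y, tool vertical
K=np.array([.663,.178,.297]); print('knob seat',((K-O)@SR*1000).round(1))
p1=r.get_obs()['tcp_pos']+SR[:,2]*.1
B=down(YAW)  # tool x=horizontal seat x, y=-seat y
B2=down(YAW+180)
for b in (B,B2): go([.663,.178,.36],b,9,p0=p1,B0=TL)
print(p1, r.get_obs()['joints'].round(2))
E
```

```text
lid 36021 [[-57.7 -59.6   6.4]
 [ 72.7  81.9  10.3]] [-1.00e-03  8.59e+00] [-0.    8.59]
knob seat [ 1.935e+02 -1.000e-01  9.400e+01]
9 x shift mm [17.9 22.7 -9. ] turn [ 2.18 -2.18  9.83] norm 30.3
9 x shift mm [-18.3  22.4  -9. ] turn [ 2.18  2.18 -9.83] norm 30.3
[0.45924181 0.14482247 0.22453888] [-0.02  0.25 -0.53  2.3   0.91  0.34 -1.16]
```

The lid sits flat against its stop. Retreating, then over to the knob.

```bash
python3 -m jog '[{"fingers":0.026,"x":0,"y":0.003,"z":-0.01,"rx":0,"ry":0,"rz":0},{"fingers":0.026,"x":0,"y":0,"z":-0.03,"rx":0,"ry":0,"rz":0},{"fingers":0.026,"x":0,"y":0,"z":-0.03,"rx":0,"ry":0,"rz":0},{"fingers":0.07,"x":0,"y":0,"z":-0.03,"rx":0,"ry":0,"rz":0},{"fingers":0.07,"x":0.0179,"y":0.0227,"z":-0.009,"rx":2.18,"ry":-2.18,"rz":9.83},{"fingers":0.07,"x":0.0179,"y":0.0227,"z":-0.009,"rx":2.18,"ry":-2.18,"rz":9.83},{"fingers":0.07,"x":0.0179,"y":0.0227,"z":-0.009,"rx":2.18,"ry":-2.18,"rz":9.83},{"fingers":0.07,"x":0.0179,"y":0.0227,"z":-0.009,"rx":2.18,"ry":-2.18,"rz":9.83}]' 40; python3 -c "from h import *;print(r.get_obs()['joints'].round(2)); go([.663,.178,.36],down(YAW),5)"
```

```text
clock: 11.68
tcp_pos: [0.5379, 0.2068, 0.2962]
orientation: [2.575, 1.46, 0.296]
contact_force: [0.8, 1.3, -0.9]
grip_width: 0.0701
gripper_force: 0.0
[ 0.06  0.22 -0.73  1.85  0.4   0.99 -1.38]
5 x shift mm [17.2 22.4 -8.6] turn [ 2.17 -2.17  9.8 ] norm 29.5
```

```bash
python3 -m jog '[{"fingers":0.07,"x":0.0172,"y":0.0224,"z":-0.0086,"rx":2.17,"ry":-2.17,"rz":9.8},{"fingers":0.07,"x":0.0172,"y":0.0224,"z":-0.0086,"rx":2.17,"ry":-2.17,"rz":9.8},{"fingers":0.07,"x":0.0172,"y":0.0224,"z":-0.0086,"rx":2.17,"ry":-2.17,"rz":9.8},{"fingers":0.07,"x":0.0172,"y":0.0224,"z":-0.0086,"rx":2.17,"ry":-2.17,"rz":9.8},{"fingers":0.07,"x":0.0172,"y":0.0224,"z":-0.0086,"rx":2.17,"ry":-2.17,"rz":9.8},{"fingers":0.07,"x":0,"y":0,"z":0,"rx":0,"ry":0,"rz":0},{"fingers":0.07,"x":0,"y":0,"z":0,"rx":0,"ry":0,"rz":0}]' 40
cat > knob.py <<'E'
from h import *
o=r.get_obs();print(o['tcp_pos'].round(4),o['joints'].round(2))
p,d=save('wrist','k1.png'); K=r.get_calibration('wrist');M=K['mtx'];E=K['extrinsics']
print(lm('clamp_knob','wrist'),lm('clamp_hinge','wrist'))
v,u=np.nonzero(d>0); z=d[v,u]
S=((np.c_[(u-M[0,2])*z/M[0,0],(v-M[1,2])*z/M[1,1],z]@E[:3,:3].T+E[:3,3])-O)@SR*1000
c=p[v,u].astype(int)
s=(c[:,0]>110)&(c[:,1]<70)&(c[:,2]<70)&(abs(S[:,1])<50)&(S[:,2]>20)
Q=S[s]; W=Q/1000@SR.T+O
if s.sum()>20: print('red seat',s.sum(),np.percentile(Q,[1,50,99],axis=0).round(1).tolist(),'world',np.percentile(W,[1,50,99],axis=0).round(4).tolist())
print('tcp seat',((o['tcp_pos']-O)@SR*1000).round(1)); go([.663,.178,.30-.01],down(YAW),4)
E
python3 knob.py
python3 -c "
import cv2
cv2.imwrite('pics/k1s.png',cv2.imread('pics/k1.png'))"
```

```text
clock: 12.55
tcp_pos: [0.6622, 0.1783, 0.3591]
orientation: [3.129, 0.278, 0.0]
contact_force: [-0.5, 1.0, 0.0]
grip_width: 0.0701
gripper_force: 0.0
[0.6622 0.1783 0.3591] [ 0.    0.47 -0.54  1.33  0.24  1.41 -1.93]
[] [([0.636, 0.174, 0.206], 0.72)]
red seat 1238 [[188.5, -16.0, 92.4], [201.7, 0.5, 104.7], [205.7, 18.4, 108.1]] world [[0.6524, 0.1621, 0.2996], [0.6659, 0.1792, 0.309], [0.6745, 0.1973, 0.3122]]
tcp seat [219.1   0.3 150.6]
4 x shift mm [ 0.3  0.3 17.4] turn [ 0.01 -0.01  0.1 ] norm 17.4
```

View pics/k1.png

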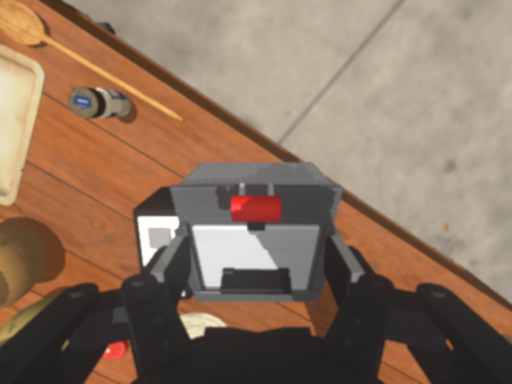

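The wrist view shows the red knob at (256,208), centred between the fingers. Depth puts its centre at about (0.664,0.1795,0.302). Computing the arc.

```bash
cat > arc.py <<'E'
from h import *
def knob(a): return np.array([130-97*np.cos(a)+3*np.sin(a),0,26+97*np.sin(a)+3*np.cos(a)])
K=(np.array([.664,.1795,.302])-O)@SR*1000; print('knob seat',K.round(1))
A=np.linspace(1.9,2.7,801); D=[np.hypot(*(knob(a)-K)[[0,2]]) for a in A]; a0=A[np.argmin(D)]; print('a0',a0,min(D),knob(a0).round(1))
t=np.radians(25); H=lambda s:np.array([s[0]*np.cos(t)-s[2]*np.sin(t), -(s[0]*np.sin(t)+s[2]*np.cos(t))]) # tool x, tool z
P=[H(knob(a)) for a in np.linspace(a0,0,17)]
print(np.diff(P,axis=0).round(1).tolist()); print('end TCP',S2W(knob(0))-[0,0,.012])
E
python3 arc.py
```

```text
knob seat [196.8   1.2  98. ]
a0 2.287 1.167306698850848 [195.9   0.   97.2]
[[-13.5, -3.3], [-13.8, -1.3], [-13.8, 0.6], [-13.6, 2.6], [-13.1, 4.5], [-12.3, 6.3], [-11.3, 8.0], [-10.0, 9.6], [-8.6, 10.9], [-6.9, 12.0], [-5.2, 12.9], [-3.3, 13.5], [-1.3, 13.8], [0.7, 13.8], [2.6, 13.6], [4.5, 13.1]]
end TCP [0.54669464 0.15800458 0.15822933]
```

```bash
python3 -m jog '[{"fingers":0.07,"x":0.0009,"y":-0.0006,"z":0.025,"rx":0,"ry":0,"rz":0},{"fingers":0.07,"x":0.0009,"y":-0.0006,"z":0.025,"rx":0,"ry":0,"rz":0},{"fingers":0.07,"x":0,"y":0,"z":0.019,"rx":0,"ry":0,"rz":0},{"fingers":0.04,"x":0,"y":0,"z":0,"rx":0,"ry":0,"rz":0},{"fingers":0.03,"x":0,"y":0,"z":0,"rx":0,"ry":0,"rz":0},{"fingers":0.03,"x":0,"y":0,"z":0,"rx":0,"ry":0,"rz":0},{"fingers":0.03,"x":0,"y":0,"z":0,"rx":0,"ry":0,"rz":0}]' 35
```

```text
clock: 13.58
tcp_pos: [0.6648, 0.1797, 0.292]
orientation: [-3.129, -0.276, -0.005]
contact_force: [-1.0, 1.2, 3.4]
grip_width: 0.0352
gripper_force: 38.5
```

```bash
python3 -m jog '[{"fingers":0.03,"x":-0.0135,"y":0,"z":-0.0033,"rx":0,"ry":0,"rz":0},{"fingers":0.03,"x":-0.0138,"y":0,"z":-0.0013,"rx":0,"ry":0,"rz":0},{"fingers":0.03,"x":-0.0138,"y":0,"z":0.0006,"rx":0,"ry":0,"rz":0},{"fingers":0.03,"x":-0.0136,"y":0,"z":0.0026,"rx":0,"ry":0,"rz":0},{"fingers":0.03,"x":-0.0131,"y":0,"z":0.0045,"rx":0,"ry":0,"rz":0}]' 35; python3 -c "from h import *;tcpS()"
python3 -m jog '[{"fingers":0.03,"x":-0.0123,"y":0,"z":0.0063,"rx":0,"ry":0,"rz":0},{"fingers":0.03,"x":-0.0113,"y":0,"z":0.008,"rx":0,"ry":0,"rz":0},{"fingers":0.03,"x":-0.01,"y":0,"z":0.0096,"rx":0,"ry":0,"rz":0},{"fingers":0.03,"x":-0.0086,"y":0,"z":0.0109,"rx":0,"ry":0,"rz":0},{"fingers":0.03,"x":0,"y":0,"z":0,"rx":0,"ry":0,"rz":0}]' 35
python3 - <<'E'
from h import *
print(lm('clamp_knob','scene')+lm('clamp_knob','side')) if 0 else None
tcpS(); save('scene','s3.png'); print(lm('clamp_knob','scene',2,'search_frame'))
E
```

```text
clock: 14.2
tcp_pos: [0.6012, 0.1686, 0.2918]
orientation: [-3.127, -0.274, -0.02]
contact_force: [3.8, 0.8, 11.2]
grip_width: 0.0354
gripper_force: 38.3
TCP seat mm [134.7   1.1 115.7] err tool deg [ 19.11 -18.94  88.32] F seat [8.3 0.2 8.5]
clock: 14.82
tcp_pos: [0.5549, 0.1604, 0.2551]
orientation: [3.128, 0.276, 0.002]
contact_force: [-12.2, -2.1, 13.9]
grip_width: 0.035
gripper_force: 48.2
TCP seat mm [ 76.6   0.9 102.4] err tool deg [ 19.52 -19.54  88.15] F seat [-5.3  0.1 17.8]
[([0.586, 0.165, 0.233], 0.4), ([0.543, 0.154, 0.15], 0.18)]
```

```bash
python3 -m jog '[{"fingers":0.03,"x":-0.0055,"y":0,"z":0.013,"rx":0,"ry":0,"rz":0},{"fingers":0.03,"x":-0.0052,"y":0,"z":0.0129,"rx":0,"ry":0,"rz":0},{"fingers":0.03,"x":-0.0033,"y":0,"z":0.0135,"rx":0,"ry":0,"rz":0},{"fingers":0.03,"x":-0.0013,"y":0,"z":0.0138,"rx":0,"ry":0,"rz":0},{"fingers":0.03,"x":0.0007,"y":0,"z":0.0138,"rx":0,"ry":0,"rz":0}]' 35; python3 -c "from h import *;tcpS()"
python3 -m jog '[{"fingers":0.03,"x":0.0026,"y":0,"z":0.0136,"rx":0,"ry":0,"rz":0},{"fingers":0.03,"x":0.003,"y":0,"z":0.008,"rx":0,"ry":0,"rz":0},{"fingers":0.03,"x":0,"y":0,"z":0,"rx":0,"ry":0,"rz":0}]' 35
python3 -c "from h import *;tcpS()"
```

```text
clock: 15.55
tcp_pos: [0.5389, 0.1576, 0.1863]
orientation: [3.127, 0.277, -0.005]
contact_force: [-12.4, -1.7, 10.9]
grip_width: 0.035
gripper_force: 69.4
TCP seat mm [32.8  0.9 46.8] err tool deg [ 19.72 -19.76  88.08] F seat [-6.8  0.4 15.2]
clock: 15.92
tcp_pos: [0.5442, 0.1585, 0.163]
orientation: [3.128, 0.277, -0.008]
contact_force: [-9.4, 0.9, -0.3]
grip_width: 0.035
gripper_force: 63.5
TCP seat mm [27.8  0.9 23.5] err tool deg [ 19.83 -19.8   88.09] F seat [-8.4  2.4  3.6]
```

```bash
python3 -m jog '[{"fingers":0.03,"x":0.0015,"y":0,"z":0.004,"rx":0,"ry":0,"rz":0},{"fingers":0.03,"x":0,"y":0,"z":0,"rx":0,"ry":0,"rz":0}]' 35; python3 -c "from h import *;tcpS()"
python3 -m jog '[{"fingers":0.03,"x":0.001,"y":0,"z":0.002,"rx":0,"ry":0,"rz":0},{"fingers":0.03,"x":0,"y":0,"z":0,"rx":0,"ry":0,"rz":0}]' 35; python3 -c "from h import *;tcpS()"
python3 -m jog '[{"fingers":0.03,"x":0.0005,"y":0,"z":0.0015,"rx":0,"ry":0,"rz":0},{"fingers":0.03,"x":0,"y":0,"z":0,"rx":0,"ry":0,"rz":0}]' 35; python3 -c "from h import *;tcpS()"
```

```text
clock: 16.18
tcp_pos: [0.5456, 0.1588, 0.1594]
orientation: [3.128, 0.278, -0.008]
contact_force: [-10.5, 0.5, 0.5]
grip_width: 0.035
gripper_force: 62.5
TCP seat mm [27.5  0.9 19.6] err tool deg [ 19.82 -19.8   88.03] F seat [-9.1  2.3  4.8]
clock: 16.42
tcp_pos: [0.5462, 0.1589, 0.1575]
orientation: [3.127, 0.278, -0.008]
contact_force: [-12.0, -0.9, 2.8]
grip_width: 0.0353
gripper_force: 62.1
TCP seat mm [27.3  1.  17.6] err tool deg [ 19.83 -19.83  88.02] F seat [-9.7  1.1  7.6]
clock: 16.68
tcp_pos: [0.5468, 0.159, 0.1561]
orientation: [3.127, 0.278, -0.008]
contact_force: [-12.3, -0.4, 4.3]
grip_width: 0.0353
gripper_force: 61.7
TCP seat mm [27.3  1.  16.1] err tool deg [ 19.82 -19.82  88.02] F seat [-9.2  1.7  9. ]
```

```bash
python3 -m jog '[{"fingers":0.03,"x":0.0005,"y":0,"z":0.002,"rx":0,"ry":0,"rz":0},{"fingers":0.03,"x":0,"y":0,"z":0,"rx":0,"ry":0,"rz":0}]' 35; python3 -c "from h import *;tcpS()"
python3 -m jog '[{"fingers":0.05,"x":0,"y":0,"z":0,"rx":0,"ry":0,"rz":0},{"fingers":0.06,"x":0,"y":0,"z":0,"rx":0,"ry":0,"rz":0},{"fingers":0.06,"x":0,"y":0,"z":-0.03,"rx":0,"ry":0,"rz":0},{"fingers":0.06,"x":0,"y":0,"z":-0.04,"rx":0,"ry":0,"rz":0},{"fingers":0.06,"x":0,"y":0,"z":-0.04,"rx":0,"ry":0,"rz":0},{"fingers":0.06,"x":0,"y":0,"z":-0.02,"rx":0,"ry":0,"rz":0},{"fingers":0.06,"x":0,"y":0,"z":0,"rx":0,"ry":0,"rz":0}]' 35; sed -i "s/k1.png/k2.png/" knob.py; python3 knob.py; python3 look.py d4 scene wrist; python3 lidchk.py d4wrist.npz
```

```text
clock: 16.92
tcp_pos: [0.5477, 0.1591, 0.1542]
orientation: [3.128, 0.277, -0.007]
contact_force: [-10.7, -0.3, 3.0]
grip_width: 0.0351
gripper_force: 60.8
TCP seat mm [27.3  0.9 14. ] err tool deg [ 19.8  -19.79  88.09] F seat [-8.3  1.6  7.2]
clock: 17.8
tcp_pos: [0.5521, 0.1593, 0.2865]
orientation: [-3.129, -0.275, -0.009]
contact_force: [-0.2, -0.4, -0.6]
grip_width: 0.0601
gripper_force: 0.0
[0.5521 0.1593 0.2865] [ 0.08  0.32 -0.58  1.71  0.19  1.17 -1.95]
[([0.54, 0.159, 0.182], 0.63)] [([0.636, 0.177, 0.211], 0.95)]
red seat 709 [[24.2, -16.4, 39.2], [36.7, -0.5, 47.6], [41.8, 16.3, 50.7]] world [[0.5301, 0.1403, 0.1823], [0.5422, 0.1567, 0.1879], [0.5523, 0.1737, 0.1907]]
tcp seat [ 87.2   0.3 132.1]
4 x shift mm [28.6  0.1 -1.6] turn [0.01 0.   0.06] norm 28.6
TCP seat mm [ 8.42e+01 -1.00e-01  1.30e+02] err tool deg [ 19.6  -19.61  88.18] F seat [-0.2 -1.  -0.9]
lid 10043 [[-252.6  -78.9    3.4]
 [  74.2   80.8   11.8]] [-3.000e-03  8.373e+00] [1.000e-03 8.281e+00]
```

View pics/d4.png

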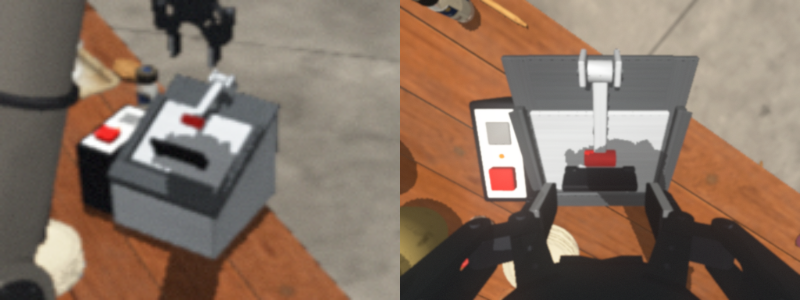

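The lever lies nearly down, but the knob top is at seat z≈50 instead of 39 (angle ≈0.11). The grip slipped, so I press it from above with closed fingers.

Run:
```python
from h import *
p=S2W([33.5,0,38]); print('mid knob',p, 'end knob centre',S2W([33,0,29])); 
go([p[0],p[1],.205],down(YAW),3)
```

```text
mid knob [0.54339312 0.15743431 0.17859741] end knob centre [0.54669464 0.15800458 0.17022933]
3 x shift mm [-2.3 -0.  26.1] turn [0.02 0.02 0.09] norm 26.2
```

```bash
python3 -m jog '[{"fingers":0,"x":-0.001,"y":0,"z":0,"rx":0,"ry":0,"rz":0},{"fingers":0,"x":-0.001,"y":0,"z":0,"rx":0,"ry":0,"rz":0},{"fingers":0,"x":-0.002,"y":0,"z":0,"rx":0,"ry":0,"rz":0},{"fingers":0,"x":-0.002,"y":0,"z":0.026,"rx":0,"ry":0,"rz":0},{"fingers":0,"x":0,"y":0,"z":0.026,"rx":0,"ry":0,"rz":0},{"fingers":0,"x":0,"y":0,"z":0.026,"rx":0,"ry":0,"rz":0},{"fingers":0,"x":0,"y":0,"z":0.01,"rx":0,"ry":0,"rz":0},{"fingers":0,"x":0,"y":0,"z":0,"rx":0,"ry":0,"rz":0}]' 60; python3 -c "from h import *;tcpS()"
python3 -m jog '[{"fingers":0,"x":0.001,"y":0,"z":0.005,"rx":0,"ry":0,"rz":0},{"fingers":0,"x":0.001,"y":0,"z":0.004,"rx":0,"ry":0,"rz":0},{"fingers":0,"x":0,"y":0,"z":0,"rx":0,"ry":0,"rz":0}]' 60; python3 -c "from h import *;tcpS()"
```

```text
clock: 19.05
tcp_pos: [0.5448, 0.1579, 0.1965]
orientation: [3.129, 0.275, 0.001]
contact_force: [0.0, -0.4, 0.2]
grip_width: 0.0001
gripper_force: 0.0
TCP seat mm [42.4  0.2 53.6] err tool deg [ 19.59 -19.55  88.18] F seat [ 0.  -0.4  0.2]
clock: 19.42
tcp_pos: [0.5476, 0.1585, 0.1881]
orientation: [3.129, 0.275, 0.004]
contact_force: [0.4, 0.1, 0.7]
grip_width: 0.0004
gripper_force: 0.5
TCP seat mm [41.4  0.4 44.8] err tool deg [ 19.51 -19.45  88.2 ] F seat [0.7 0.1 0.5]
```

```bash
for i in 1; do python3 -m jog '[{"fingers":0,"x":0,"y":0,"z":0.004,"rx":0,"ry":0,"rz":0},{"fingers":0,"x":0,"y":0,"z":0,"rx":0,"ry":0,"rz":0}]' 60; python3 -c "from h import *;tcpS()"; python3 -m jog '[{"fingers":0,"x":0,"y":0,"z":0.004,"rx":0,"ry":0,"rz":0},{"fingers":0,"x":0,"y":0,"z":0,"rx":0,"ry":0,"rz":0}]' 60; python3 -c "from h import *;tcpS()";python3 -m jog '[{"fingers":0,"x":0,"y":0,"z":0.003,"rx":0,"ry":0,"rz":0},{"fingers":0,"x":0,"y":0,"z":0,"rx":0,"ry":0,"rz":0}]' 60; python3 -c "from h import *;tcpS()";  done
```

```text
clock: 19.68
tcp_pos: [0.5479, 0.1585, 0.1841]
orientation: [-3.129, -0.275, -0.005]
contact_force: [2.7, 0.7, 3.9]
grip_width: -0.0
gripper_force: 1.6
TCP seat mm [40.   0.3 41. ] err tool deg [ 19.48 -19.42  88.21] F seat [4.2 0.2 2.3]
clock: 19.92
tcp_pos: [0.548, 0.1586, 0.1801]
orientation: [-3.129, -0.275, -0.005]
contact_force: [3.0, 0.5, 4.8]
grip_width: -0.0003
gripper_force: 2.5
TCP seat mm [38.4  0.3 37.4] err tool deg [ 19.47 -19.41  88.21] F seat [4.8 0.  3.1]
clock: 20.18
tcp_pos: [0.5483, 0.1587, 0.1795]
orientation: [3.129, 0.275, 0.007]
contact_force: [-1.8, -2.9, 22.4]
grip_width: 0.0001
gripper_force: 11.5
TCP seat mm [38.4  0.4 36.7] err tool deg [ 19.38 -19.4   88.22] F seat [ 7.4 -2.5 21.3]
```

The hard stop came at the expected height, so the lever is down. Next I locate the key in the last wrist depth picture.

```bash
python3 -m jog '[{"fingers":0,"x":0,"y":0,"z":-0.03,"rx":0,"ry":0,"rz":0},{"fingers":0,"x":0,"y":0,"z":-0.04,"rx":0,"ry":0,"rz":0},{"fingers":0,"x":0,"y":0,"z":0,"rx":0,"ry":0,"rz":0}]' 60
python3 - <<'E'
from h import *
f=np.load('d4wrist.npz'); d=f['d'];p=f['p'].astype(int); M=f['mtx']; E=f['extrinsics']
v,u=np.nonzero(d>0); z=d[v,u]
W=np.c_[(u-M[0,2])*z/M[0,0],(v-M[1,2])*z/M[1,1],z]@E[:3,:3].T+E[:3,3]
c=p[v,u]; s=(c[:,0]>130)&(c[:,1]<80)&(c[:,2]<80)&(W[:,1]>.25)&(W[:,2]>.12)&(W[:,2]<.16)
Q=W[s]; t=Q[Q[:,2]>np.median(Q[:,2])-.003]; print(len(t),np.median(t[:,2]),cv2.minAreaRect((t[:,:2]*1000).astype(np.float32)))
save('wrist','w5.png'); print(lm('warm_key_top','wrist'))
s=[q for q in lm('clamp_knob','wrist')]; print(s,'expect',S2W([33,0,29]))
(x,y),_,_=cv2.minAreaRect((t[:,:2]*1000).astype(np.float32)); go([x/1000,y/1000,.19],down(YAW),5)
E
```

```text
clock: 20.55
tcp_pos: [0.5474, 0.1588, 0.2487]
orientation: [3.129, 0.275, 0.006]
contact_force: [-1.0, -0.2, 0.6]
grip_width: -0.0002
gripper_force: 0.0
46 0.14001194082033258 ((465.1734924316406, 278.0172119140625), (14.455950736999512, 33.6114501953125), 36.493465423583984)
[([0.478, 0.282, 0.137], 0.89)]
[([0.543, 0.16, 0.169], 0.97)] expect [0.54669464 0.15800458 0.17022933]
5 x shift mm [-11.7 -26.5  11. ] turn [0.02 0.02 0.05] norm 31.0
```

```bash
python3 -m jog '[{"fingers":0,"x":-0.0128,"y":-0.034,"z":0,"rx":0,"ry":0,"rz":0},{"fingers":0,"x":-0.0128,"y":-0.034,"z":0,"rx":0,"ry":0,"rz":0},{"fingers":0,"x":-0.0128,"y":-0.034,"z":0,"rx":0,"ry":0,"rz":0},{"fingers":0,"x":-0.0128,"y":-0.034,"z":0,"rx":0,"ry":0,"rz":0},{"fingers":0,"x":0,"y":0,"z":0.03,"rx":0,"ry":0,"rz":0},{"fingers":0,"x":0,"y":0,"z":0.03,"rx":0,"ry":0,"rz":0},{"fingers":0,"x":0,"y":0,"z":0.02,"rx":0,"ry":0,"rz":0},{"fingers":0,"x":0,"y":0,"z":0,"rx":0,"ry":0,"rz":0}]' 60
python3 look.py d5 side wrist; python3 -c "
from h import *
print(lm('warm_key_top','side'),lm('warm_key_top','wrist'),lm('warm_key_top','wrist',2,'search_frame'))"
```

```text
clock: 21.7
tcp_pos: [0.4709, 0.2817, 0.1637]
orientation: [3.126, 0.276, -0.007]
contact_force: [0.4, 0.1, 0.5]
grip_width: -0.0001
gripper_force: 0.0
TCP seat mm [-18.4 134.8  45.7] err tool deg [ 19.72 -19.88  88.1 ] F seat [ 0.6 -0.   0.3]
[([0.477, 0.288, 0.142], 0.52)] [([0.475, 0.281, 0.141], 0.7)] [([0.484, 0.287, 0.141], 0.9)]
```

View pics/d5.png

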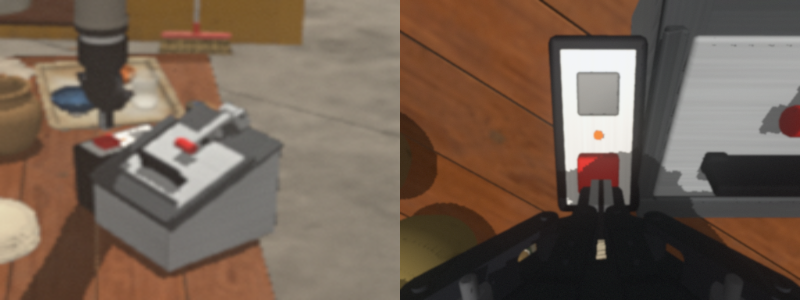

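The fingertips stand over the red key (wrist ~598,180) and the lever lies down on the lid in the side view. Pressing the key.

```bash
python3 -m jog '[{"fingers":0,"x":0.004,"y":-0.002,"z":0.01,"rx":0,"ry":0,"rz":0},{"fingers":0,"x":0,"y":0,"z":0.01,"rx":0,"ry":0,"rz":0},{"fingers":0,"x":0,"y":0,"z":0.006,"rx":0,"ry":0,"rz":0},{"fingers":0,"x":0,"y":0,"z":0,"rx":0,"ry":0,"rz":0}]' 60
python3 -m jog '[{"fingers":0,"x":0,"y":0,"z":0.004,"rx":0,"ry":0,"rz":0},{"fingers":0,"x":0,"y":0,"z":0.003,"rx":0,"ry":0,"rz":0},{"fingers":0,"x":0,"y":0,"z":0,"rx":0,"ry":0,"rz":0}]' 60
```

```text
clock: 22.45
tcp_pos: [0.4762, 0.2857, 0.1399]
orientation: [3.129, 0.276, 0.001]
contact_force: [-0.3, 0.6, 0.4]
grip_width: -0.0001
gripper_force: 0.0
clock: 22.82
tcp_pos: [0.4765, 0.2859, 0.1334]
orientation: [3.129, 0.275, 0.002]
contact_force: [0.1, 0.7, 0.1]
grip_width: 0.0001
gripper_force: 0.0
```

```bash
python3 -m jog '[{"fingers":0,"x":0,"y":0,"z":0.003,"rx":0,"ry":0,"rz":0},{"fingers":0,"x":0,"y":0,"z":0,"rx":0,"ry":0,"rz":0}]' 60
python3 -m jog '[{"fingers":0,"x":0,"y":0,"z":0.003,"rx":0,"ry":0,"rz":0},{"fingers":0,"x":0,"y":0,"z":0,"rx":0,"ry":0,"rz":0}]' 60
python3 look.py d6 scene wrist
```

```text
clock: 23.08
tcp_pos: [0.4766, 0.286, 0.132]
orientation: [3.128, 0.275, 0.003]
contact_force: [-4.8, -3.3, 15.3]
grip_width: 0.0
gripper_force: 7.6
clock: 23.32
tcp_pos: [0.4767, 0.2861, 0.1317]
orientation: [3.127, 0.275, 0.005]
contact_force: [-12.3, -9.9, 39.6]
grip_width: 0.0002
gripper_force: 20.0
TCP seat mm [-26.  138.1  14. ] err tool deg [ 19.37 -19.54  88.19] F seat [ 4.2 -7.7 41.7]
```

View pics/d6.png

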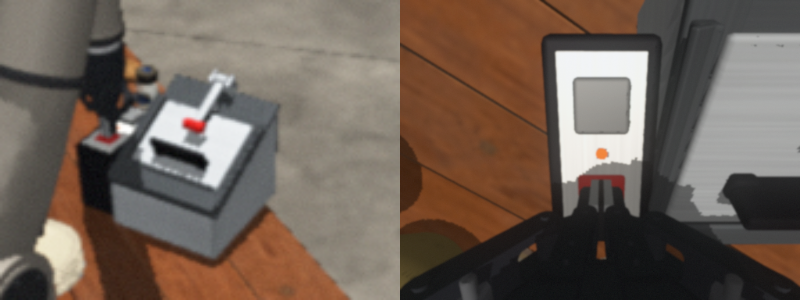

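The key is at a hard stop (40 N) and the grey key looks raised (wrist 602,105). I retreat and verify heights.

```bash
python3 -m jog '[{"fingers":0,"x":0,"y":0,"z":-0.02,"rx":0,"ry":0,"rz":0},{"fingers":0,"x":0,"y":0,"z":-0.05,"rx":0,"ry":0,"rz":0},{"fingers":0,"x":-0.02,"y":0.01,"z":-0.05,"rx":0,"ry":0,"rz":0},{"fingers":0,"x":-0.04,"y":0.01,"z":-0.04,"rx":0,"ry":0,"rz":0},{"fingers":0,"x":0,"y":0,"z":0,"rx":0,"ry":0,"rz":0},{"fingers":0,"x":0,"y":0,"z":0,"rx":0,"ry":0,"rz":0}]' 60
python3 look.py d7 wrist; python3 lidchk.py d7wrist.npz
python3 - <<'E'
from h import *
for n in ['d5wrist.npz','d7wrist.npz']:
    f=np.load(n); d=f['d'];p=f['p'].astype(int); M=f['mtx']; E=f['extrinsics']
    v,u=np.nonzero(d>0); z=d[v,u]
    W=np.c_[(u-M[0,2])*z/M[0,0],(v-M[1,2])*z/M[1,1],z]@E[:3,:3].T+E[:3,3]
    c=p[v,u]; e=np.array([np.cos(np.radians(YAW)),np.sin(np.radians(YAW))])
    L=(W[:,:2]-[.474,.285]); X=L@e; Y=L@[-e[1],e[0]]; A=[]
    for x in range(-30,100,6):
        s=(abs(X*1000-x)<3)&(abs(Y)<.009)&(W[:,2]>.1)&(W[:,2]<.16)
        if s.sum()>5: A.append((x,round(float(np.median(W[s,2]))*1000,1),c[s].mean(0).astype(int).tolist()))
    print(n,A)
print('knob',lm('clamp_knob','wrist'),'expect',S2W([33,0,29]))
f=np.load('d7wrist.npz'); 
S=(W-O)@SR*1000; s=(c[:,0]>110)&(c[:,1]<70)&(c[:,2]<70)&(abs(S[:,1])<40)&(S[:,2]>12)
if s.sum()>20: print('knob red seat',np.percentile(S[s],[1,50,99],axis=0).round(1).tolist())
E
```

```text
clock: 24.18
tcp_pos: [0.421, 0.2554, 0.2872]
orientation: [3.129, 0.275, 0.003]
contact_force: [-0.7, -0.1, -0.9]
grip_width: -0.0
gripper_force: 0.0
TCP seat mm [-14.8 117.4 180.3] err tool deg [ 19.51 -19.52  88.21] F seat [-1.   0.  -0.5]
lid 19914 [[-64.2 -79.2   3.5]
 [ 73.2  81.4  10.1]] [-3.000e-03  7.813e+00] [-0.     7.755]
d5wrist.npz [(-6, 142.8, [111, 42, 39]), (0, 142.9, [119, 40, 37]), (6, 143.0, [123, 45, 41]), (12, 142.8, [142, 52, 48]), (18, 132.2, [184, 148, 143]), (24, 131.0, [241, 238, 232]), (30, 131.3, [240, 203, 176]), (36, 131.1, [241, 230, 219]), (42, 130.9, [243, 242, 238]), (48, 132.2, [171, 169, 164]), (54, 133.0, [156, 153, 148]), (60, 133.0, [160, 158, 153]), (66, 133.1, [165, 162, 157]), (72, 133.0, [169, 166, 161]), (78, 132.7, [175, 174, 171]), (84, 131.0, [243, 244, 246]), (90, 131.1, [243, 244, 247]), (96, 129.7, [137, 136, 137])]
d7wrist.npz [(-30, 129.1, [255, 255, 255]), (-24, 129.3, [255, 255, 255]), (-18, 130.0, [254, 203, 198]), (-12, 131.1, [255, 124, 114]), (-6, 131.0, [255, 130, 120]), (0, 131.0, [255, 135, 125]), (6, 131.1, [255, 139, 128]), (12, 131.1, [254, 159, 150]), (18, 129.0, [255, 254, 254]), (24, 129.0, [255, 254, 254]), (30, 129.4, [254, 248, 218]), (36, 129.0, [255, 254, 253]), (42, 128.9, [253, 253, 253]), (48, 140.2, [211, 209, 205]), (54, 140.9, [239, 237, 233]), (60, 141.0, [239, 237, 233]), (66, 141.1, [238, 236, 232]), (72, 140.9, [236, 234, 230]), (78, 140.4, [235, 234, 231]), (84, 129.0, [255, 255, 255]), (90, 128.9, [255, 255, 255]), (96, 127.3, [147, 145, 146])]
knob [([0.541, 0.16, 0.169], 0.82)] expect [0.54669464 0.15800458 0.17022933]
knob red seat [[24.4, -13.7, 24.7], [29.6, 7.3, 37.1], [40.1, 18.5, 39.6]]
```

Everything checks: red key down 10 mm, grey up 10 mm, knob top at 39.6 mm (39 expected), lid flat and home. Handing in.

```bash
python3 -c "from h import *;print(r.hand_in())"
```

```text
the job is handed in; nothing more can be done
None
```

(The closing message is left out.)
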